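# Gauge the small label roll

## Robot

A 6-joint arm with a two-finger parallel gripper is mounted at the origin on a cart in front of the work surface, level with it; the furniture and walls round the work are solid. World frame = base frame: x ahead of the robot, y to its left, z up, the work surface at z = 0. Lengths are in mm, angles in rad, forces in N, time in s.
With the tool pointing down it reaches from about 350 to 975 mm from the base axis. Payload 7.1 kg.
Tool frame: the origin (TCP) lies midway between the tips of the shut fingers; the grasp point (between the pads) lies 19 mm behind it (ctrl.grip_point_offset is the distance from the TCP to the grasp point, in mm); z points along the fingers, y is the line along which they close (so a half turn about z gives the same grasp; the last joint's range is limited). The gripper opens to 88 mm and grips with 3 to 60 N. Pads are 20 mm wide; open, the fingers measure 115 mm over their backs; the gripper's body (75 mm by 178 mm) begins 61 mm behind the grasp point.
Start: joints at [1.306, 0.423, 1.63, -0, 1.089, -0.019], TCP at [152.051, 606.206, 222.675] pointing down, gripper open.
Joint ranges: [-3, 3], [-0.9, 2.11], [0.09, 2.58], [-1.31, 4.45], [0.11, 2.69], [-2.54, 2.54]. Speed limits (rad/s): [2.39, 2.39, 3.01, 3.14, 3.14, 3.14].

## Interface

Orientations are given as a rotation vector (axis times angle).
In Python, from workcell import get_obs, optics, close_job, spotter, ctrl gives the robot as it stands. The module is installed in compiled form; this text tells all that it offers.
- The arm moves only by the tool move_arm, never from a script. Its argument "rows" is a list of rows, each a list of 5 numbers: the shift along the tool's x, y, z in cm, then the turn about the tool's z in degrees, then the opening in per cent of the stroke, from 0 (shut) to 100 (fully open). A call has 1 to 10 rows; each row shifts and turns the commanded pose from where the row before left it, along the tool's axes as they then stand; what a row does not reach is not made up. A row lasts 1/8 s, in which the tool goes at most 62.5 mm and 10.7 degrees, less where a joint would pass 70% of its speed; a pose out of reach is approached as far as the arm can. A call with a gripper value outside its range is refused whole. The fingers move at their own pace and stop on an object; the grip force is fixed at half the most. Time passes only in rows, so rows that do not move let the fingers close. It gives the time, the measured TCP pose, the force, the opening and the grip force at its end, in the units of the state.
- get_obs(): the state, without advancing time (a new reading comes with each control period).
- optics.get_image(name): name is "side" or "top" or "wrist"; returns the picture (384x512x3 uint8, blue, green, red); there is no depth.
- optics.calibration(name): a dict with "camera_matrix" (3x3 intrinsics, pixels), "xyz" and "orientation" of the camera in the world. Camera axes: x right, y down, z forward; pixel columns grow to the right and rows downward; lengths in mm; the calibration is good to about 2 mm. A picture is of the moment at which its call begins: read the wrist's pose just before it. calibration takes no time and is no camera call; for the wrist camera it gives the pose at the moment of the call.
- close_job(): hands the job in; it is judged then, once.
Trained networks look in the newest picture that a camera, given by its name, has taken for a name from the list of things; names that differ only in an ending like _2 or _b are one class to them, and where a whole thing is asked for, a point or a joint stands for the part that bears it (a point fixed in the world has none). Each returns a list of dicts, best first, with "conf" (0 to 1); they miss things now and then, are a little off and sometimes report something else, mostly with a low value. They report only what shows in the picture. A call takes as long as a camera call. They do not tell look-alikes from the thing itself.
- spotter.find_in(camera, label): "point" ([column, row] in pixels, amid what is visible of it).
- spotter.regions_of(camera, label): "region" (384x512 bool, what is visible of it) and "point" ([column, row] in pixels, amid what is visible of it).
The state is a dict: "t": time; "qpos": joint angles; "qvel": joint speeds; "joint_torque": joint torques, N m; "ee_pos": TCP position; "orientation": TCP orientation; "ft_force": force on the tool from outside, world axes, zero at the start; "moment": the same for the moment, N m; "width": finger opening in mm; "grasp_force": force on a finger pad.
Only numpy, scipy, OpenCV 4.12 (cv2) and the standard library are available. Lean on these libraries where they do the work, as an engineer would, in place of code of your own. Each camera call takes 0.05 s, during which the arm holds its last target. There are 200 camera calls.

## Task

Check how much is left on the small white label roll: set it flat on the bed of the slide gauge, in the middle between the open jaws, and let go. Then slide the moving jaw by its black knob gently against the roll until both jaws press lightly on it, and leave the jaws shut on the roll.

Things in the scene. Friction and masses are not known exactly. Their poses are not given: they have to be found in the camera images.
- small_roll_mid (a point): Small white label roll: a cylinder 54 mm in diameter, 32 mm high, brown core, about 60 g, standing on its flat end on the worktop. The point is its centre, 16 mm above its underside; z up along its axis. Not to be taken: a larger white label roll (72 mm diameter, 50 mm high) and a beige ring of masking tape (96 mm); the three may swap places.
- gauge_bed (a point): Slide gauge: grey metal plate 250 x 90 mm fixed to the worktop, with two steel jaws 50 mm wide, 27 mm high, centred on y = 0. The point lies on the plate's upper face (the bed, 10 mm above the worktop), on its middle line between the jaws. x points along the bed from fixed to moving jaw, y across, z up. Fixed jaw's face at x = -0.050, moving jaw's at x = 0.060 minus the joint value.
- jaw (a joint): Travel of the moving jaw towards the fixed jaw, in m: 0 fully open (110 mm between the jaw faces), 0.090 nearly shut; the distance between the faces is 0.110 minus this value. It starts between 0 and 0.02. It slides with about 1.5 N of friction, without a spring, and stays where it is left.
- jaw_knob (a point): The moving jaw's knob: an upright black ribbed cylinder 22 mm in diameter on a low blue carriage, 50 mm behind the jaw's face. The point is on the knob's axis, 58 mm above the worktop, 17 mm below the knob's top and 29 mm above the carriage. Its axes are those of the gauge; the jaw closes along -x.
Not all that is in view belongs to the job. What is shaped like the part that bears small_roll_mid but green or turquoise is not meant.

How it is judged:
By the outcome, as a careful person would: the job done as asked, in the order asked, and still so for the second after the job is handed in, with the robot touching nothing.
It also fails if it takes over 51 s, if anything falls off the work surface, if the arm or the gripper's body presses on something with over 40 N, if the wrist force passes 120 N, or if a joint passes its speed limit or range.

## Working session

There is one attempt and no reset: what is moved stays moved. The work goes in short steps, Python scripts to look and compute and a tool call to move; the robot and the scene stay as the last step left them, time stands still between calls to the robot, and variables do not carry over. Pictures are saved under pics/ and viewed, at most 10 in all, crops included, and the job is handed in when it is done.

Besides the shell and the picture viewer there is one more tool, called after "Request:" as name(argument=value, ...), one argument or row to a line, values as JSON. move_arm: Moves the arm, as the interface text tells. Its arguments: {"type":"object","properties":{"rows":{"type":"array","items":{"type":"array","items":{"type":"number"}}}},"required":["rows"]}

```bash
mkdir -p pics; cat > h.py <<'E'
import numpy as np, cv2
from scipy.spatial.transform import Rotation as R
from workcell import get_obs, optics, close_job, spotter, ctrl
def cal(n):
    c=optics.calibration(n); o=np.array(c["orientation"],float)
    M=o if o.shape==(3,3) else R.from_rotvec(o).as_matrix()
    return np.array(c["camera_matrix"]),np.array(c["xyz"]),M
def ray(n,px,z,c=None):
    K,p,M=c or cal(n); d=M@np.linalg.solve(K,[px[0],px[1],1.]); return p+d*(z-p[2])/d[2]
def proj(n,P,c=None):
    K,p,M=c or cal(n); q=K@(M.T@(np.array(P)-p)); return q[:2]/q[2]
E
python3 - <<'E'
from h import *
for n in("top","side"):
    im=optics.get_image(n); cv2.imwrite(f"pics/{n}0.png",im)
    print(n,cal(n)[1],optics.calibration(n)["orientation"])
    for l,z in(("small_roll_mid",16),("jaw_knob",58),("gauge_bed",10),("jaw",30)):
        for d in spotter.find_in(n,l)[:4]: print(l,d["conf"],d["point"],ray(n,d["point"],z).round(1))
o=get_obs(); print(o["t"],o["ee_pos"],o["orientation"],o["width"])
E
```

```text
top [ 309.13978323  124.7801044  1031.33283403] [-2.01832347  2.19699949 -0.23759536]
small_roll_mid 0.9 [267.1, 234.3] [423.3  95.9  16. ]
small_roll_mid 0.89 [222.7, 228.2] [448.2 206.6  16. ]
small_roll_mid 0.69 [219.5, 155.5] [640.9 202.4  16. ]
small_roll_mid 0.54 [232.5, 191.4] [541.3 175.1  16. ]
jaw_knob 0.98 [299.8, 171.9] [567.3   1.7  58. ]
gauge_bed 0.67 [315.7, 178.7] [558.1 -43.8  10. ]
jaw 0.93 [301.4, 174.2] [568.3  -5.3  30. ]
side [  38.06383389 -738.09041523  683.50884291] [-2.06596378  0.53724364 -0.28225458]
small_roll_mid 0.94 [215.2, 205.5] [434.9 203.6  16. ]
small_roll_mid 0.86 [224.6, 226.8] [415.9 110.9  16. ]
small_roll_mid 0.81 [283.8, 183.6] [637.6 208.9  16. ]
small_roll_mid 0.76 [261.9, 197.8] [552.7 176.8  16. ]
jaw_knob 0.92 [312.0, 232.0] [545.9 -52.3  58. ]
gauge_bed 0.76 [315.3, 252.8] [548.2 -65.7  10. ]
jaw 0.65 [310.0, 228.5] [572.3  -8.5  30. ]
0.5 [152.04944318 606.17886592 222.64083228] [-3.85171961e-01 -3.11788355e+00  9.95190590e-05] 87.73216165239008
```

```bash
python3 - <<'E'
import cv2
a=cv2.imread("pics/top0.png"); c=a[110:290,180:400]; cv2.imwrite("pics/topc.png",cv2.resize(c,None,fx=3.3,fy=3.3,interpolation=cv2.INTER_CUBIC))
a=cv2.imread("pics/side0.png"); c=a[150:310,180:400]; cv2.imwrite("pics/sidec.png",cv2.resize(c,None,fx=3.5,fy=3.5,interpolation=cv2.INTER_CUBIC))
E
```

```text
(no output)
```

View pics/topc.png

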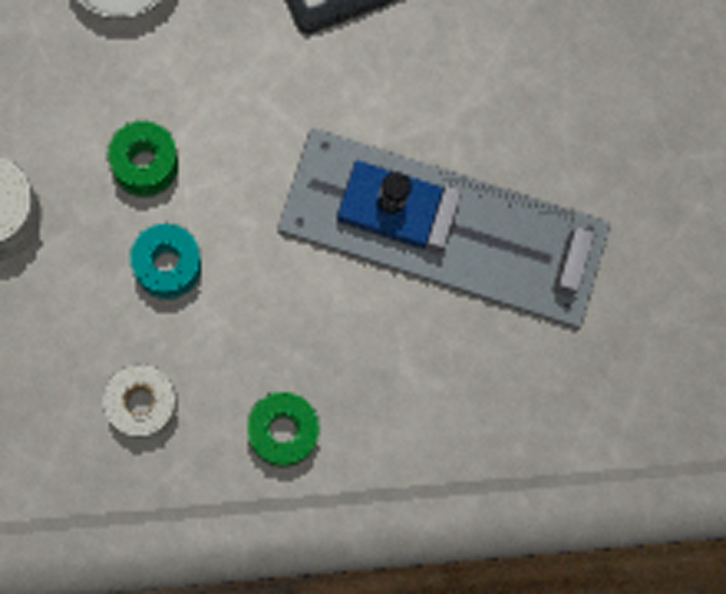

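View pics/sidec.png

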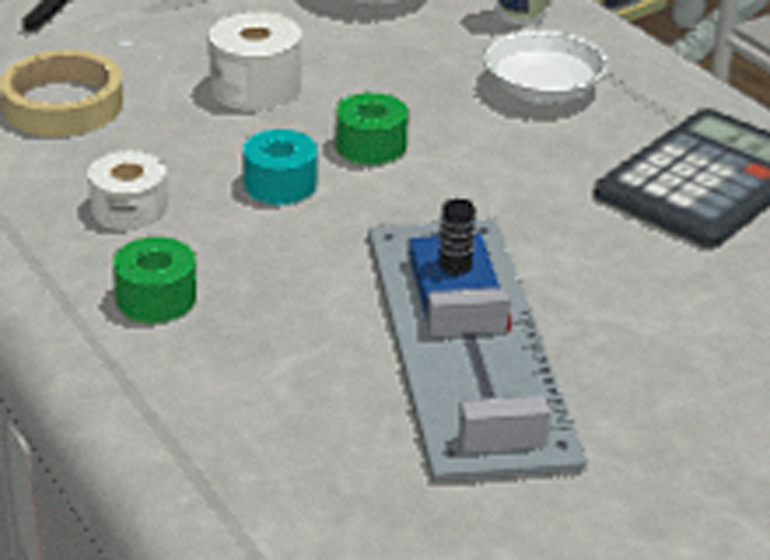

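The white small roll is at top pixel (222,231). The two green rolls and the turquoise one are look-alikes. The gauge's moving jaw is on its left in the top view (crop 440,215) and the fixed jaw is at crop (573,260).

```bash
python3 - <<'E'
from h import *
o=get_obs(); M=R.from_rotvec(o["orientation"]).as_matrix(); print(M.round(3))
t=lambda c:np.array(c)/3.3+[180,110]; s=lambda c:np.array(c)/3.5+[180,150]
for c in [(312,128),(610,222),(580,328),(278,235)]: print("T plate",ray("top",t(c),10).round(1))
for c in [(370,228),(493,218),(585,462),(432,478)]: print("S plate",ray("side",s(c),10).round(1))
print("T fixed top",[ray("top",t(c),37).round(1)[:2] for c in[(572,229),(592,230),(563,290),(581,292)]])
print("S fixed top",[ray("side",s(c),37).round(1)[:2] for c in[(460,403),(547,397)]])
print("T mov top",[ray("top",t(c),37).round(1)[:2] for c in[(459,189),(442,247)]])
print("S mov top",[ray("side",s(c),37).round(1)[:2] for c in[(430,297),(508,290)]])
print("knob top T",ray("top",t((397,185)),75),"S",ray("side",s((458,205)),75))
print("roll top T",ray("top",t((140,400)),32),"S",ray("side",s((127,172)),32))
K,p,W=cal("wrist"); print("wristcam in tool",M.T@(p-o["ee_pos"]),(M.T@W).round(2),K)
E
```

```text
[[-0.97   0.243 -0.   ]
 [ 0.243  0.97  -0.   ]
 [-0.    -0.    -1.   ]]
T plate [649.   55.8  10. ]
T plate [ 551.1 -172.3   10. ]
T plate [ 468.5 -137.    10. ]
T plate [562.8  90.9  10. ]
S plate [568.7  88.3  10. ]
S plate [649.3  56.2  10. ]
S plate [ 550.4 -173.4   10. ]
S plate [ 467.  -141.4   10. ]
T fixed top [array([ 541.6, -134.5]), array([ 539.5, -149.7]), array([ 494.6, -121.2]), array([ 491.9, -134.6])]
S fixed top [array([ 498.5, -121.2]), array([ 545. , -141.5])]
T mov top [array([580.9, -51.5]), array([535.9, -33. ])]
S mov top [array([539.7, -28.1]), array([586.2, -46.2])]
knob top T [577.48934354   1.06140333  75.        ] S [579.63624865   2.68051881  75.        ]
roll top T [438.52166233 206.45220735  32.        ] S [439.8060231  205.64622154  32.        ]
wristcam in tool [  82.89749466   -0.27265875 -162.08992764] [[ 0.   -0.95 -0.3 ]
 [ 1.    0.    0.  ]
 [-0.   -0.3   0.95]] [[324.16701858   0.         254.90305232]
 [  0.         324.16701858 194.11825271]
 [  0.           0.           1.        ]]
```

```bash
cat >> h.py <<'E'
def plan(goal,yaw,n,grip=100):
    """rows to bring TCP to goal (mm) with tool x at world yaw (deg), straight, n rows"""
    o=get_obs(); p=np.array(o["ee_pos"]); m=R.from_rotvec(o["orientation"]).as_matrix()
    y0=np.degrees(np.arctan2(m[1,0],m[0,0])); d=(yaw-y0+180)%360-180; rows=[]; y=y0; p0=p.copy()
    for i in range(n):
        t=p0+(np.array(goal)-p0)*(i+1)/n; a=np.radians(y)
        X=np.array([np.cos(a),np.sin(a),0]); Y=np.array([np.sin(a),-np.cos(a),0])
        r=[round(float((t-p)@X)/10,2),round(float((t-p)@Y)/10,2),round(float(p[2]-t[2])/10,2),round(-d/n,1),grip]
        p=p+10*(r[0]*X+r[1]*Y)-[0,0,10*r[2]]; y-=r[3]; rows.append(r)
    print(rows,"end",p.round(1),round(y,1),"turn",round(d,1))
E
python3 -c "
from h import *
plan([439,206,180],66.8,10)"
```

```text
[[-3.76, -3.18, 0.43, np.float64(9.9), 100], [-4.25, -2.49, 0.42, np.float64(9.9), 100], [-4.61, -1.73, 0.43, np.float64(9.9), 100], [-4.84, -0.9, 0.43, np.float64(9.9), 100], [-4.92, -0.06, 0.42, np.float64(9.9), 100], [-4.86, 0.79, 0.43, np.float64(9.9), 100], [-4.66, 1.62, 0.42, np.float64(9.9), 100], [-4.3, 2.39, 0.43, np.float64(9.9), 100], [-3.83, 3.09, 0.43, np.float64(9.9), 100], [-3.25, 3.71, 0.42, np.float64(9.9), 100]] end [439. 206. 180.] 66.9 turn -99.1
```

Request:
move_arm(
  rows=[
    [-3.76, -3.18, 0.43, 9.9, 100],
    [-4.25, -2.49, 0.42, 9.9, 100],
    [-4.61, -1.73, 0.43, 9.9, 100],
    [-4.84, -0.9, 0.43, 9.9, 100],
    [-4.92, -0.06, 0.42, 9.9, 100],
    [-4.86, 0.79, 0.43, 9.9, 100],
    [-4.66, 1.62, 0.42, 9.9, 100],
    [-4.3, 2.39, 0.43, 9.9, 100],
    [-3.83, 3.09, 0.43, 9.9, 100],
    [-3.25, 3.71, 0.42, 9.9, 100],
  ],
)

```text
t: 1.75
ee_pos: [440.0, 204.7, 180.2]
orientation: [2.626, 1.725, 0.001]
ft_force: [0.7, 0.6, -0.1]
width: 87.7
grasp_force: 0.0
```

```bash
python3 - <<'E'
from h import *
o=get_obs(); c=cal("wrist"); im=optics.get_image("wrist"); cv2.imwrite("pics/w1.png",im)
print(o["t"],o["ee_pos"],o["ft_force"])
for d in spotter.regions_of("wrist","small_roll_mid")[:3]:
    m=d["region"]; print(d["conf"],d["point"],m.sum(),im[m].mean(0).round(),ray("wrist",d["point"],16,c).round(1))
print("pred top centre px",proj("wrist",[439,206,32],c), "edges",proj("wrist",[439,206,0],c))
E
```

```text
1.75 [440.01308016 204.67189132 180.23581866] [ 0.66892403  0.62123701 -0.06290511]
0.85 [252.4, 181.1] 2341 [167. 178. 181.] [435.9 200.2  16. ]
0.77 [365.0, 157.5] 2775 [150. 154.  32.] [551.2 177.4  16. ]
0.67 [444.3, 108.3] 3492 [ 74. 137.  47.] [637.  193.2  16. ]
pred top centre px [252.83238278 178.97927581] edges [252.9680266  171.43431254]
```

View pics/w1.png

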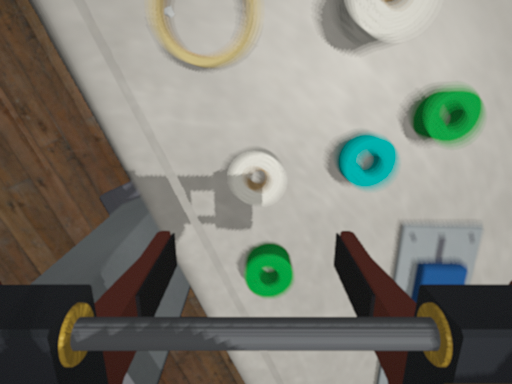

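White roll at wrist pixel (257,178), green below at (269,270), turquoise at (366,160). The picture has motion blur, so I'll take another now that the arm is still.

```bash
python3 - <<'E'
from h import *
c=cal("wrist"); im=optics.get_image("wrist")
g=cv2.cvtColor(im,cv2.COLOR_BGR2GRAY)
cs=cv2.HoughCircles(g[120:230,200:320],cv2.HOUGH_GRADIENT,1,20,param1=80,param2=12,minRadius=22,maxRadius=36)
print(cs[0][:4]+[200,120,0] if cs is not None else None)
ds=spotter.regions_of("wrist","small_roll_mid")
d=max(ds,key=lambda d:im[d["region"]].mean(0)[2]); r,k=np.where(d["region"])
print(d["point"],k.min(),k.max(),r.min(),r.max())
print("ray z32 of (257.5,177.5)",ray("wrist",(257.5,177.5),32,c))
if cs is not None: print(ray("wrist",cs[0][0][:2]+[200,120],32,c))
plan([440,206,60],66.8,3)
E
```

```text
[[251.5        175.5         26.79999924]]
[253.7, 177.9] 226 278 145 202
ray z32 of (257.5,177.5) [444.95755175 203.89497537  32.        ]
[440.34563542 208.12188909  32.        ]
[[0.03, 0.02, 4.0, np.float64(0.0), 100], [0.02, 0.01, 4.0, np.float64(0.0), 100], [0.03, 0.02, 4.01, np.float64(0.0), 100]] end [440. 206.  60.] 66.9 turn -0.1
```

Request:
move_arm(
  rows=[
    [0.05, 0.0, 5.5, 0, 100],
    [0.05, 0, 5.5, 0, 100],
    [0.05, 0, 4.0, 0, 100],
    [0, 0, 2.0, 0, 100],
    [0, 0, 0.6, 0, 100],
    [0, 0, 0, 0, 100],
    [0, 0, 0, 0, 0],
    [0, 0, 0, 0, 0],
    [0, 0, 0, 0, 0],
    [0, 0, 0, 0, 0],
  ],
)

```text
t: 3.2
ee_pos: [439.8, 207.4, 4.4]
orientation: [2.621, 1.732, 0.001]
ft_force: [-1.1, -1.2, 4.0]
width: 53.6
grasp_force: 30.0
```

Request:
move_arm(
  rows=[
    [0, 0, -5.0, 0, 0],
    [0, 0, -6.0, 0, 0],
  ],
)

```text
t: 3.45
ee_pos: [438.5, 206.8, 114.2]
orientation: [-2.621, -1.732, 0.006]
ft_force: [0.9, 0.4, 0.6]
width: 53.7
grasp_force: 30.0
```

```bash
python3 -c "
from h import *
print(get_obs()['width'])
plan([540,-84,140],66.8,9,0)"
```

```text
53.697676927559414
[[-2.53, 2.3, -0.29, np.float64(0.0), 0], [-2.53, 2.31, -0.28, np.float64(0.0), 0], [-2.53, 2.3, -0.29, np.float64(0.0), 0], [-2.53, 2.31, -0.29, np.float64(0.0), 0], [-2.53, 2.3, -0.28, np.float64(0.0), 0], [-2.53, 2.31, -0.29, np.float64(0.0), 0], [-2.53, 2.3, -0.29, np.float64(0.0), 0], [-2.53, 2.3, -0.28, np.float64(0.0), 0], [-2.53, 2.31, -0.29, np.float64(0.0), 0]] end [540. -84. 140.] 66.9 turn -0.1
```

Request:
move_arm(
  rows=[
    [-2.5, 2.3, -0.3, 0, 0],
    [-2.5, 2.3, -0.3, 0, 0],
    [-2.5, 2.3, -0.3, 0, 0],
    [-2.5, 2.3, -0.3, 0, 0],
    [-2.5, 2.3, -0.3, 0, 0],
    [-2.5, 2.3, -0.3, 0, 0],
    [-2.5, 2.3, -0.3, 0, 0],
    [-2.5, 2.3, -0.2, 0, 0],
    [-2.7, 2.3, -0.2, 0, 0],
    [0, 0, 0, 0, 0],
  ],
)

```text
t: 4.7
ee_pos: [541.6, -84.5, 139.2]
orientation: [2.623, 1.728, 0.001]
ft_force: [-1.0, -0.2, -0.4]
width: 53.5
grasp_force: 30.0
```

```bash
python3 - <<'E'
from h import *
o=get_obs(); print(o["t"],o["ee_pos"],o["width"],np.abs(o["qvel"]).max())
optics.get_image("wrist"); c=cal("wrist"); im=optics.get_image("wrist"); cv2.imwrite("pics/w2.png",im)
u=np.array([.394,.919]);v=np.array([-.919,.394]);B=np.array([540,-84.])
def P(x,y,z): return [*(B+u*x+v*y),z]
for nm,q in dict(fixTopIn=(-50,25,37),fixTopIn2=(-50,-25,37),fixBotIn=(-50,25,10),movTop=(44,25,37),movTop2=(44,-25,37),knob=(94,0,75)).items(): print(nm,proj("wrist",P(*q),c).round(1))
cv2.imwrite("pics/w2.png",cv2.resize(im,(768,576)))
E
```

```text
4.7 [541.62488738 -84.4794394  139.15020952] 53.512197998234726 0.038548706288981445
fixTopIn [226.2 247.7]
fixTopIn2 [281.7 247.7]
fixBotIn [228.5 235.1]
movTop [223.1 143.2]
movTop2 [284.5 143.2]
knob [253.6  75.6]
```

View pics/w2.png

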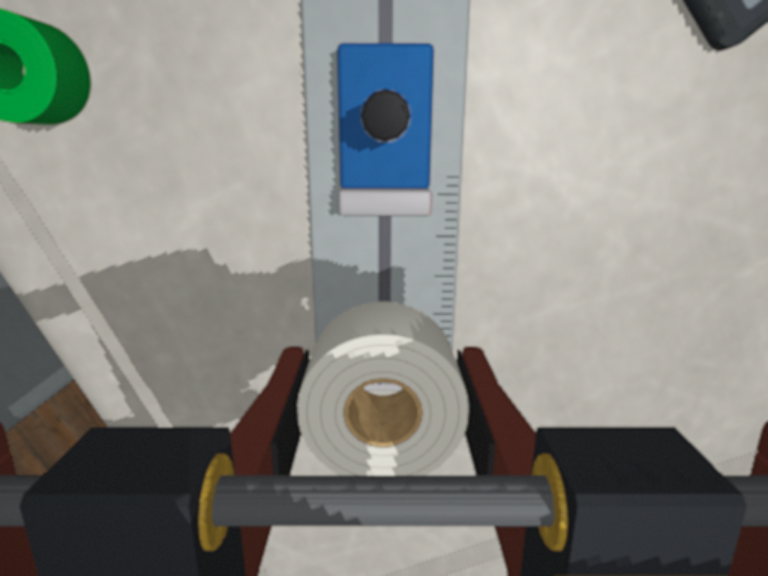

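Moving jaw's inner edge is at row 143 (predicted 143) and columns 227–288, so the gauge axis sits about 1.5 mm towards +tool y. The slot is parallel to the tool x axis, and the roll is held upright.

```bash
python3 - <<'E'
from h import *
o=get_obs(); c=cal("wrist"); p=o["ee_pos"]; print(proj("wrist",[p[0],p[1],p[2]+27.6],c)*1.5, "10mm along x:",proj("wrist",[p[0]+3.94,p[1]+9.19,p[2]+27.6],c)*1.5)
plan([542,-87,17],66.8,4,0)
E
```

```text
[381.19313682 413.59695344] 10mm along x: [381.20829288 385.16231172]
[[-0.09, 0.08, 3.04, np.float64(0.0), 0], [-0.08, 0.08, 3.05, np.float64(0.0), 0], [-0.09, 0.08, 3.04, np.float64(0.0), 0], [-0.09, 0.08, 3.05, np.float64(0.0), 0]] end [542. -87.  17.] 66.9 turn -0.1
```

Request:
move_arm(
  rows=[
    [-0.1, 0.1, 3.0, 0, 0],
    [-0.1, 0.1, 3.0, 0, 0],
    [-0.1, 0.1, 3.0, 0, 0],
    [-0.05, 0.03, 2.0, 0, 0],
    [0, 0, 0.8, 0, 0],
    [0, 0, 0.4, 0, 0],
    [0, 0, 0.2, 0, 0],
    [0, 0, 0, 0, 0],
  ],
)

```text
t: 5.8
ee_pos: [543.1, -87.1, 15.6]
orientation: [2.62, 1.732, 0.001]
ft_force: [-0.1, 0.3, -0.9]
width: 53.7
grasp_force: 30.0
```

Request:
move_arm(
  rows=[
    [0, 0, 0.1, 0, 0],
    [0, 0, 0.05, 0, 0],
    [0, 0, 0, 0, 0],
  ],
)

```text
t: 6.18
ee_pos: [543.1, -87.2, 14.4]
orientation: [2.621, 1.732, 0.001]
ft_force: [-2.0, 0.2, 6.2]
width: 53.4
grasp_force: 30.0
```

Request:
move_arm(
  rows=[
    [0, 0, -0.05, 0, 75],
    [0, 0, 0, 0, 85],
    [0, 0, 0, 0, 85],
    [0, 0, -1.5, 0, 85],
    [0, 0, -3.5, 0, 85],
    [0, 0, -5, 0, 85],
    [4.0, 0, -1, 0, 85],
    [6.0, 0, 0, 0, 85],
    [4, 0, 0, 0, 50],
    [0, 0, 0, 0, 0],
  ],
)

```text
t: 7.42
ee_pos: [598.7, 44.0, 125.2]
orientation: [2.617, 1.736, 0.003]
ft_force: [-0.1, 0.2, 0.1]
width: 58.4
grasp_force: 0.0
```

```bash
python3 - <<'E'
from h import *
optics.get_image("wrist"); o=get_obs(); c=cal("wrist"); im=optics.get_image("wrist")
cv2.imwrite("pics/w3.png",cv2.resize(im,(768,576)))
print(o["t"],o["ee_pos"],o["width"])
for d in spotter.find_in("wrist","jaw_knob")[:2]: print(d, ray("wrist",d["point"],58,c))
u=np.array([.394,.919]); y=np.array([.919,-.394])
for x in (88,94): print(x,proj("wrist",[*(np.array([540,-84])+u*x+y*2),75],c)*1.5)
E
```

```text
7.475 [597.80691278  42.64715709 124.80902838] 53.872589478922634
{'point': [256.7, 251.8], 'conf': 0.6} [585.18863119   8.06150548  58.        ]
88 [378.56928011 419.78071039]
94 [378.59654973 409.17675179]
```

View pics/w3.png

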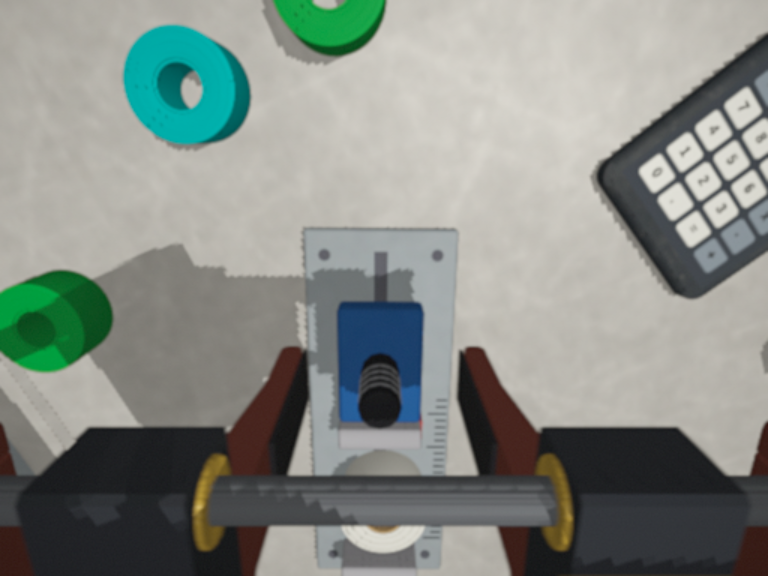

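Roll stands on the bed behind the moving jaw. The knob's top is at (380,408), matching the prediction to 1 mm. Next: shut the fingers and lower them behind the knob.

Request:
move_arm(
  rows=[
    [0, -0.1, 0, 0, 0],
    [0, 0, 0, 0, 0],
    [0, 0, 0, 0, 0],
    [0, 0, 2.0, 0, 0],
    [0, 0, 3.0, 0, 0],
    [0, 0, 2.5, 0, 0],
    [0, 0, 0.5, 0, 0],
    [0, 0, 0, 0, 0],
  ],
)

```text
t: 8.57
ee_pos: [596.4, 42.0, 43.5]
orientation: [-2.62, -1.732, 0.002]
ft_force: [0.1, 0.0, -0.4]
width: 0.6
grasp_force: 0.0
```

Request:
move_arm(
  rows=[
    [-0.7, 0, 0, 0, 0],
    [-0.7, 0, 0, 0, 0],
    [-0.4, 0, 0, 0, 0],
    [-0.4, 0, 0, 0, 0],
    [-0.4, 0, 0, 0, 0],
  ],
)

```text
t: 9.2
ee_pos: [586.7, 18.1, 44.4]
orientation: [2.621, 1.732, 0.001]
ft_force: [0.8, 0.4, 1.3]
width: 0.3
grasp_force: 0.8
```

Request:
move_arm(
  rows=[
    [-0.3, 0, 0, 0, 0],
    [-0.3, 0, 0, 0, 0],
    [-0.3, 0, 0, 0, 0],
    [-0.3, 0, 0, 0, 0],
    [-0.3, 0, 0, 0, 0],
    [-0.3, 0, 0, 0, 0],
  ],
)

```text
t: 9.95
ee_pos: [579.4, 1.4, 44.1]
orientation: [2.621, 1.732, 0.0]
ft_force: [1.5, 1.7, 0.9]
width: 0.2
grasp_force: 1.0
```

```bash
python3 - <<'E'
from h import *
im=optics.get_image("side"); cv2.imwrite("pics/s2.png",cv2.resize(im[150:310,210:410],None,fx=3.5,fy=3.5,interpolation=cv2.INTER_CUBIC))
print(get_obs()["ft_force"])
E
```

```text
[1.19109794 1.3880782  0.86685603]
```

View pics/s2.png

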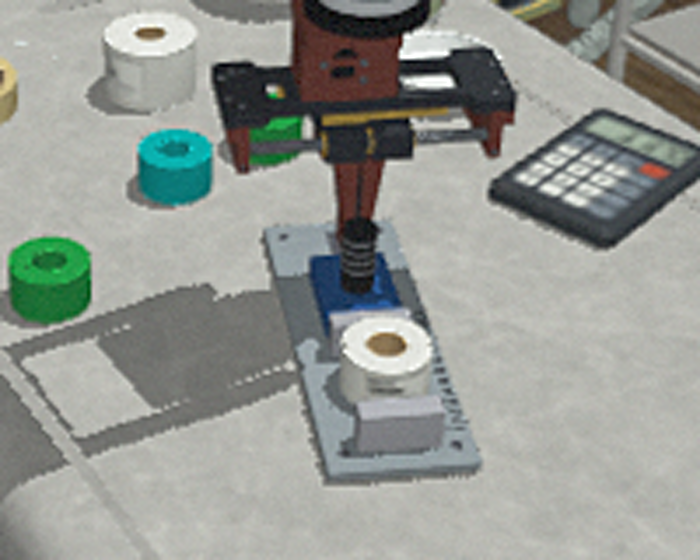

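The jaw is following the push, the roll stands flat between the jaws, and the knob at (357,250) touches the fingers. Roughly 20 mm are left.

Request:
move_arm(
  rows=[
    [-0.2, 0, 0, 0, 0],
    [-0.2, 0, 0, 0, 0],
    [-0.2, 0, 0, 0, 0],
    [-0.2, 0, 0, 0, 0],
    [-0.2, 0, 0, 0, 0],
    [-0.2, 0, 0, 0, 0],
    [-0.2, 0, 0, 0, 0],
  ],
)

```text
t: 10.88
ee_pos: [573.8, -11.4, 44.1]
orientation: [-2.621, -1.732, 0.0]
ft_force: [0.5, 2.1, 0.2]
width: 0.7
grasp_force: 1.0
```

Request:
move_arm(
  rows=[
    [-0.1, 0, 0, 0, 0],
    [-0.1, 0, 0, 0, 0],
    [-0.1, 0, 0, 0, 0],
    [-0.1, 0, 0, 0, 0],
  ],
)

```text
t: 11.38
ee_pos: [573.2, -13.1, 44.2]
orientation: [-2.621, -1.73, -0.005]
ft_force: [4.2, 16.5, -1.6]
width: 0.5
grasp_force: 8.6
```

Force jumped to 17 N, so the roll is clamped. Back off now.

Request:
move_arm(
  rows=[
    [0.2, 0, 0, 0, 0],
    [0.5, 0, 0, 0, 0],
    [1.5, 0, 0, 0, 0],
    [1.5, 0, 0, 0, 0],
    [0, 0, -4, 0, 0],
    [2, 0, -5, 0, 0],
    [6, 0, -3, 0, 0],
    [6, 0, 0, 0, 0],
    [6, 0, 0, 0, 0],
    [0, 0, 0, 0, 0],
  ],
)

```text
t: 12.62
ee_pos: [664.7, 204.1, 162.0]
orientation: [2.617, 1.738, 0.003]
ft_force: [-0.1, -0.3, -1.1]
width: 0.4
grasp_force: 0.0
```

```bash
python3 - <<'E'
from h import *
im=optics.get_image("side"); t=optics.get_image("top")
a=cv2.resize(im[190:300,270:370],(400,440),interpolation=cv2.INTER_CUBIC); b=cv2.resize(t[140:230,255:375],(400,300),interpolation=cv2.INTER_CUBIC)
out=np.zeros((440,800,3),np.uint8); out[:,:400]=a; out[:300,400:]=b; cv2.imwrite("pics/f.png",out)
o=get_obs(); print(o["t"],o["ee_pos"],o["ft_force"])
E
```

```text
12.725 [663.06795024 200.18924667 161.4120822 ] [ 0.23814186  0.13944886 -0.32525359]
```

View pics/f.png

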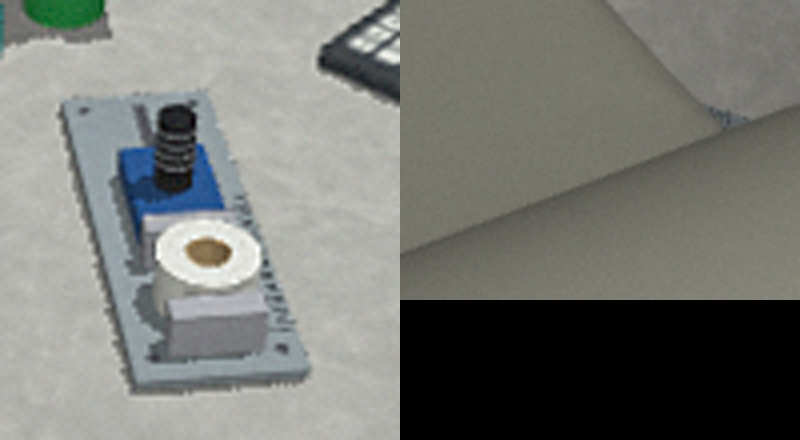

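```bash
python3 - <<'E'
from h import *
u=np.array([.394,.919]); y=np.array([.919,-.394]); B=np.array([540,-84.])
s=lambda a,b:(270+a/4,190+b/4)
for n,p,z in(("knob top",s(177,113),75),("roll top",s(209,253),42)):
    r=ray("side",p,z)[:2]-B; print(n,(r@u).round(1),(r@y).round(1))
E
```

```text
knob top 57.4 2.2
roll top -21.9 4.5
```

Request:
move_arm(
  rows=[
    [-4, 0, -4, 0, 0],
    [-6, 0, -3, 0, 0],
    [-5, 0, 0, 0, 0],
    [0, 0, 0, 0, 0],
    [0, 0, 0, 0, 0],
  ],
)

```text
t: 13.35
ee_pos: [606.3, 64.4, 230.1]
orientation: [-2.622, -1.73, -0.0]
ft_force: [-0.3, 0.4, -0.2]
width: 0.6
grasp_force: 0.0
```

```bash
python3 - <<'E'
from h import *
c=cal("wrist"); im=optics.get_image("wrist"); cv2.imwrite("pics/w5.png",cv2.resize(im,(768,576)))
u=np.array([.394,.919]); y=np.array([.919,-.394]); B=np.array([540,-84.])
P=lambda x,yy,z:[*(B+u*x+y*yy),z]
for k,a in dict(knob=(54,2.5,75),movface=(4,2.5,37),fixface=(-50,2.5,37),roll=(-23,4,42)).items(): print(k,(proj("wrist",P(*a),c)*1.5).round(0))
E
```

```text
knob [382. 409.]
movface [382. 437.]
fixface [382. 490.]
roll [383. 468.]
```

View pics/w5.png

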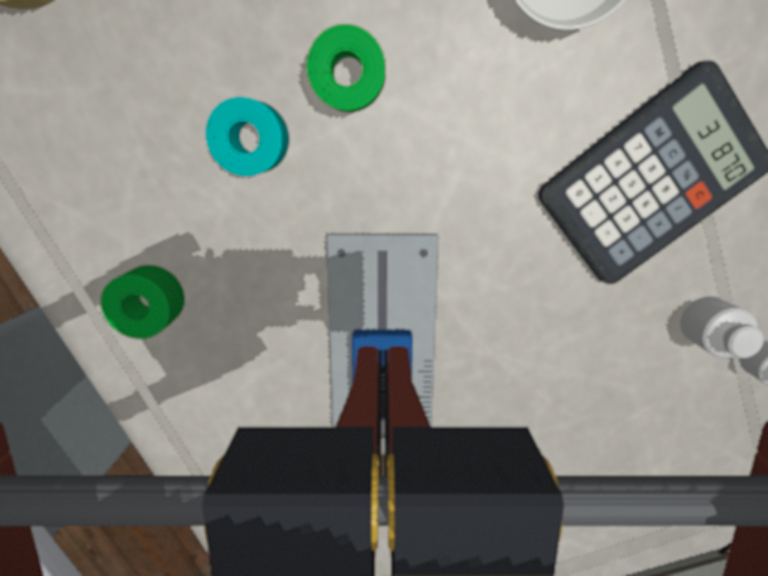

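The fingers hide the jaws from here; I'll move 15 cm along the bed for a clear view.

Request:
move_arm(
  rows=[
    [-5, 0, 0, 0, 0],
    [-6, 0, 0, 0, 0],
    [-6, 0, 0, 0, 0],
    [-3, 0, 0, 0, 0],
    [0, 0, 0, 0, 0],
    [0, 0, 0, 0, 0],
  ],
)

```text
t: 14.15
ee_pos: [528.8, -117.9, 229.8]
orientation: [-2.62, -1.733, -0.0]
ft_force: [-0.1, -0.4, -0.6]
width: 0.3
grasp_force: 0.0
```

```bash
python3 - <<'E'
from h import *
c=cal("wrist"); im=optics.get_image("wrist"); cv2.imwrite("pics/w6.png",cv2.resize(im[100:320,150:360],None,fx=2.7,fy=2.7,interpolation=cv2.INTER_CUBIC))
u=np.array([.394,.919]); y=np.array([.919,-.394]); B=np.array([540,-84.])
P=lambda x,yy,z:[*(B+u*x+y*yy),z]
print(get_obs()["ee_pos"])
for k,a in dict(knob=(54,2.5,75),movface=(4,2.5,37),fixface=(-50,2.5,37),roll=(-23,4,42),rollfar=(4,4,42),rollnear=(-50,4,42)).items(): print(k,((proj("wrist",P(*a),c)-[150,100])*2.7).round(0))
E
```

```text
[ 528.79808427 -117.67433986  229.8099975 ]
knob [281. -42.]
movface [281.  91.]
fixface [281. 221.]
roll [284. 160.]
rollfar [285.  93.]
rollnear [284. 224.]
```

View pics/w6.png

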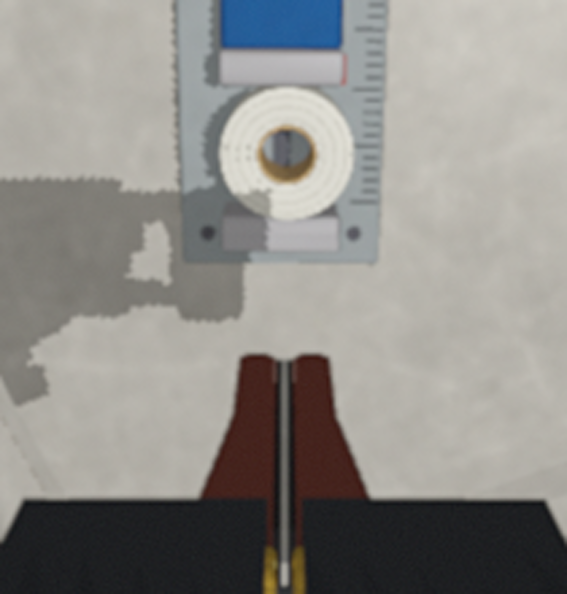

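The roll spans crop rows 86–220, with the moving jaw's edge at 86 and the fixed jaw's at 217. It lies flat and both jaws touch it, so I'm handing the job in.

```bash
python3 -c "
from h import *
print(close_job())"
```

```text
the job is handed in; nothing more can be done
None
```

The small white roll lies flat on the gauge bed with both jaws shut on it and the arm clear; the closing push peaked at about 17 N at the wrist, and I handed the job in at about 14 s (no verdict shown).

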